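Vent the pressure jar through its locked valve

ROBOT

A 6-joint arm with a two-finger parallel gripper is mounted at the origin on a cart in front of the work surface, level with it; the furniture and walls round the work are solid. World frame = base frame: x ahead of the robot, y to its left, z up, the work surface at z = 0. Lengths are in mm, angles in rad, forces in N, time in s.
With the tool pointing down it reaches from about 350 to 975 mm from the base axis. Payload 17.4 kg.
Tool frame: the origin (TCP) lies between the finger pads; the fingertips stand 14 mm ahead of it and the grasp point (between the pads) lies 5 mm behind it; z points along the fingers, y is the line along which they close (so a half turn about z gives the same grasp; the last joint's range is limited). The gripper opens to 85 mm and grips with 20 to 120 N. Pads are 22 mm wide; open, the fingers measure 114 mm over their backs; the gripper's body (76 mm by 85 mm) begins 54 mm behind the grasp point. The pads swing forward as they close: fully open they stand 13 mm farther back than shut.
Start: joints at [1.232, 0.116, 1.442, -0, 1.584, -0.038], TCP at [200, 644.696, 245.303] pointing down, gripper open.
Joint ranges: [-2.83, 2.83], [-0.83, 2.19], [0.07, 2.5], [-1.14, 4.28], [0.01, 3], [-2.97, 2.97]. Speed limits (rad/s): [1.89, 1.89, 2.22, 3.14, 3.14, 3.14].

INTERFACE

Orientations are given as a unit quaternion [w, x, y, z].
In Python, from rig import bot gives the robot as it stands. Calls block until the motion is done:
- bot.movep(position, orientation): joint-space move of the TCP to a pose.
- bot.move_straight(position, ori=None, vel=150, contact_N=None): straight line of the TCP; ori=None keeps the orientation; vel is the mean speed in mm/s. With contact_N (N) it stops when the force on the tool has changed by that much, and returns True; else False.
- bot.goto_joints(angles): joint-space move.
- bot.ungrasp() and bot.gripper_close(squeeze=None): open the fingers fully, or close them until they stop; squeeze is the grip in N (None keeps the last).
- bot.hold(seconds).
- bot.ik(position, orientation): joint angles nearest the present ones, or None.
- bot.camera(name): name is "scene" or "top"; returns a dict with "image" (420x560x3 uint8, red, green, blue), "camera_matrix" (3x3 intrinsics, pixels), "xyz" and "rotation" of the camera in the world. Camera axes: x right, y up, looking along -z (the intrinsics and any distortion apply to the point x, -y, -z); pixel columns grow to the right and rows downward; lengths in mm; the calibration is good to about 2 mm. A picture is of the moment at which its call begins. There is no depth.
A pose or a line that the arm cannot do raises bot.Unreachable and nothing moves.
- bot.hand_in(): hands the job in; it is judged then, once.
Readings, each from a call of its own:
- bot.current_clock(): time.
- bot.current_joints(): joint angles.
- bot.current_joint_vel(): joint speeds.
- bot.current_joint_efforts(): joint torques, N m.
- bot.current_eef_pos(): TCP position.
- bot.current_orientation(): TCP orientation.
- bot.current_contact_force(): force on the tool from outside, world axes, zero at the start.
- bot.current_moment(): the same for the moment, N m.
- bot.current_gripper_width(): finger opening in mm.
- bot.current_gripper_force(): force on a finger pad.
Only numpy, scipy, OpenCV 4.12 (cv2) and the standard library are available. Lean on these libraries where they do the work, as an engineer would, in place of code of your own. Each camera call takes 0.05 s, during which the arm holds its last target. There are 200 camera calls.

TASK

The steel pressure jar has to be vented before it can be opened: unscrew the knurled lock nut on its slanted valve counterclockwise, taking fresh grips, all the way up to its stop. Then press the freed valve pin right down, hold it down for about two seconds and let it spring back up, leaving the nut unscrewed and the dish, beaker and timer beside the jar where they are.

Things in the scene. Friction and masses are not known exactly. Their poses are not given: they have to be found in the camera images.
- jar: Fixed upright steel jar, 124 mm in diameter, 97 mm high to the lid's top; origin at the centre of its underside, z up. The slanted vent valve stands on the lid 18 mm towards -x (the front) from the centre, a small dial gauge, up to 150 mm above the bench, 38 mm towards +x. It cannot be moved.
- nut_center (a point): Centre of the knurled round lock nut, 37 mm in diameter, 24 mm high. Its z axis is the valve's axis, pointing outward: up, leaning 20 degrees to the jar's -x. x and y turn with the nut. Under it is the barrel, 22 mm in diameter for 24 mm, then wider. Counterclockwise from above (positive about z) raises it 1.6 mm a radian; it turns stiffly (about 0.1 N m) and stays where left.
- pin_tip (a point): Centre of the flat end of the valve pin's button head (16 mm in diameter, 12 mm long) on the axis above the nut; same z axis. It lies 33 mm beyond the nut's centre with the nut fully down, 25 mm with it fully up. The nut rides on the pin and moves down with it; screwed down, it bears on the barrel and keeps the pin from being pressed.
- lock_nut (a joint): Angle of the lock nut in rad: 0 screwed fully down, 5.0 unscrewed fully up against its stop; starts between 0 and 0.8. Grows counterclockwise.
- valve_pin (a joint): How far the pin is pressed in along the valve's axis, in m: 0 up, 0.006 fully down. A spring pushes it up: it begins to yield at about 4.2 N and is fully down at about 8.4 N.
- dish: Closed clear culture dish, 97 mm in diameter, 16 mm high, beside the jar; origin at the centre of its underside.
- beaker: Glass beaker, 77 mm in diameter, 95 mm high, beside the jar; origin at the centre of its underside.
- timer: Flat white lab timer, 68 x 68 x 19 mm, beside the jar; origin at the centre of its underside.
Mind the look-alikes: they are no part of the job. Several things have the shape of the jar; the one meant has the colours described above.

How it is judged:
By the outcome, as a careful person would: the job done as asked, in the order asked, and still so for the second after the job is handed in, with the robot touching nothing.
It also fails if it takes over 72 s, if anything falls off the work surface, if the arm or the gripper's body presses on something with over 40 N, if the wrist force passes 120 N, or if a joint passes its speed limit or range.

## Working session

There is one attempt and no reset: what is moved stays moved. The work goes in short steps, each a Python script; the robot and the scene stay as the last script left them, time stands still between calls to the robot, and variables do not carry over. Pictures are saved under pics/ and viewed, at most 10 in all, crops included, and the job is handed in when it is done.

```bash
mkdir -p pics; ls; python3 - <<'E'
from rig import bot
import cv2,numpy as np
for n in("scene","top"):
    c=bot.camera(n); cv2.imwrite(f"pics/{n}0.png",c["image"][:,:,::-1])
    print(n,c["camera_matrix"],c["xyz"],c["rotation"],[k for k in c])
print(bot.current_orientation(),bot.current_clock())
E
```

```text
pics
scene [[463.04368679   0.         273.79881032]
 [  0.         463.04368679 215.7114139 ]
 [  0.           0.           1.        ]] [-320.64282144  859.43052861  687.81227382] [-0.38794899 -0.24489405  0.45212978  0.76491905] ['image', 'camera_matrix', 'xyz', 'rotation']
top [[487.36167245   0.         282.82057855]
 [  0.         487.36167245 214.10221866]
 [  0.           0.           1.        ]] [ 352.7276429   275.86482505 1042.91508554] [ 0.70617152  0.06086126 -0.07404538 -0.70152333] ['image', 'camera_matrix', 'xyz', 'rotation']
[-9.86649326e-05  1.49816080e-01  9.88713729e-01 -5.42629389e-04] 0.1
```

View pics/scene0.png

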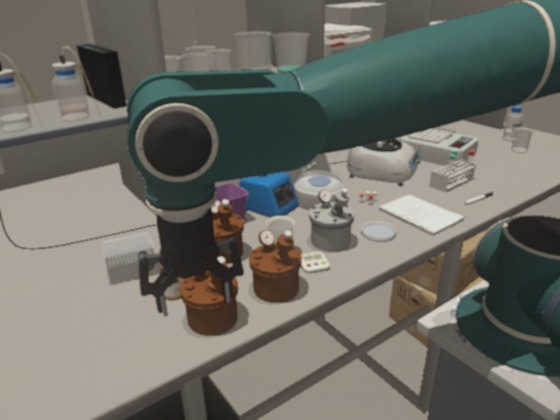

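View pics/top0.png

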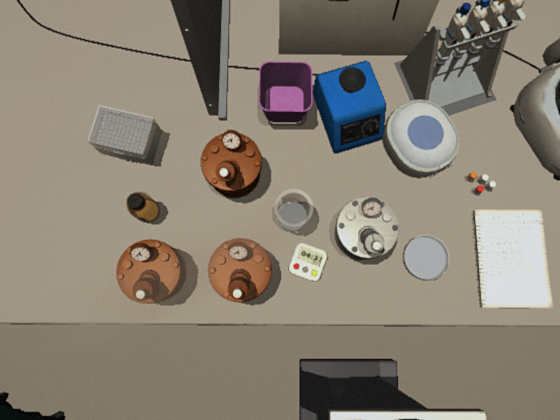

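The steel jar is at about (367,228) in the top view and (331,225) in the scene view, with the beaker, timer and dish around it. I'll enlarge both crops.

```bash
python3 - <<'E'
import cv2,numpy as np
a=cv2.imread("pics/top0.png")[185:275,310:460]; b=cv2.imread("pics/scene0.png")[175:265,280:400]
cv2.imwrite("pics/c_top.png",cv2.resize(a,None,fx=5,fy=5,interpolation=cv2.INTER_CUBIC))
cv2.imwrite("pics/c_scene.png",cv2.resize(b,None,fx=6,fy=6,interpolation=cv2.INTER_CUBIC))
E
```

```text
(no output)
```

View pics/c_top.png

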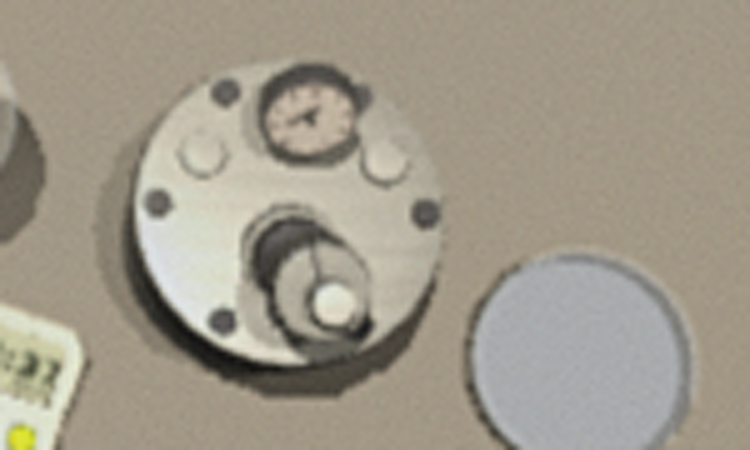

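View pics/c_scene.png

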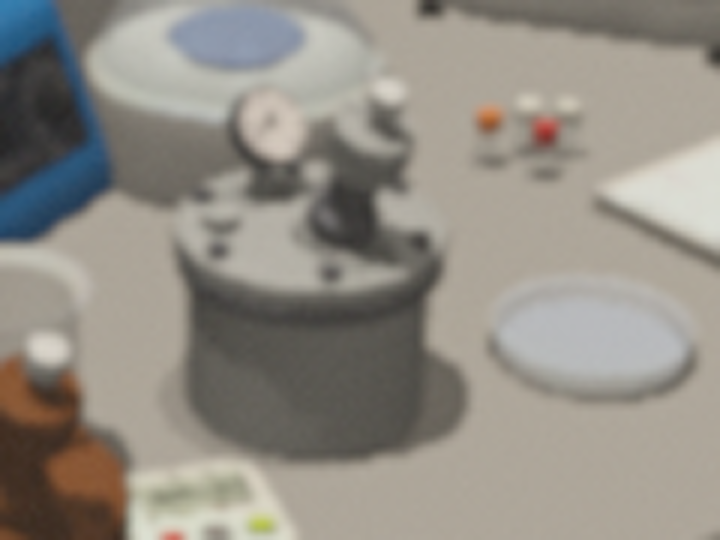

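```bash
cat > h.py <<'E'
from rig import bot
import cv2,numpy as np
from scipy.spatial.transform import Rotation as R
from scipy.optimize import least_squares
CAM={}
def cam(n):
    if n not in CAM: CAM[n]=bot.camera(n)
    return CAM[n]
def proj(n,p):
    c=cam(n); q=np.array(c["rotation"]); r=R.from_quat(q[[1,2,3,0]])
    v=r.inv().apply(np.atleast_2d(p)-c["xyz"])*[1,-1,-1]
    u=v@np.array(c["camera_matrix"]).T
    return u[:,:2]/u[:,2:]
def tri(pt,ps):
    s=least_squares(lambda p:np.r_[proj("top",p)[0]-pt,proj("scene",p)[0]-ps],[600,100,130])
    return s.x,s.fun
def onz(n,px,z):
    return np.r_[least_squares(lambda p:proj(n,np.r_[p,z])[0]-px,[600,100]).x,z]
E
python3 - <<'E'
from h import *
t=lambda x,y:np.array([310+x/5,185+y/5])-.4; s=lambda x,y:np.array([280+x/6,175+y/6])-.4
np.set_printoptions(precision=1,suppress=True)
print("tip",*tri(t(333,304),s(390,88)))
print("lid",*tri(t(288,212),s(311,232)), onz("top",t(288,212),97),onz("scene",s(311,232),97))
print("gauge",*tri(t(311,115),s(270,128)))
print("base valve",*tri(t(290,240),s(345,225)))
print("bolt",*tri(t(222,321),s(331,272)),*tri(t(427,213),s(418,240)),*tri(t(158,203),s(218,250)))
E
```

```text
tip [463.9  93.2 181.8] [ 0.  0. -0.  0.]
lid [512.3  90.8  91. ] [-0. -0.  0.  0.] [511.3  91.9  97. ] [504.   98.6  97. ]
gauge [543.5  89.  131.4] [-0.2 -0.1  0.3  0. ]
base valve [497.9  90.2 100.4] [ 1.   0.9 -1.8  0. ]
bolt [467.6 119.4  99. ] [-0. -0.  0. -0.] [515.   26.7  64.6] [ 1.   0.9 -1.8  0.1] [514.5 143.7  98.2] [-0.1 -0.1  0.2  0. ]
```

```bash
cat >> h.py <<'E'
yaw=-0.054
J=R.from_euler("z",yaw)
a=J.apply([-np.sin(np.radians(20)),0,np.cos(np.radians(20))])
yj=J.apply([0,1,0])
TIP=np.array([463.3,93.9,181.8])
def ori(phi,rot=True):
    z=-a; y=R.from_rotvec(a*phi).apply(yj); x=np.cross(y,z)
    q=R.from_matrix(np.c_[x,y,z]).as_quat()
    return q[[3,0,1,2]] if rot else R.from_quat(q)
def at(d): # TCP at distance d beyond tip along axis (negative = below)
    return TIP+a*d
E
python3 - <<'E'
from h import *
np.set_printoptions(precision=2,suppress=True)
print(a)
for d in (-39,60):
  for phi in np.r_[-1.2:1.3:.6, np.pi-1.2:np.pi+1.3:.6]:
    print(d,round(phi,2),bot.ik(at(d),ori(phi)))
E
```

```text
[-0.34  0.02  0.94]
-39 -1.2 [ 0.19 -0.49  2.15 -0.09  1.14 -0.11]
-39 -0.6 [ 0.19 -0.49  2.15 -0.09  1.14 -0.71]
-39 0.0 [ 0.19 -0.49  2.15 -0.09  1.14 -1.31]
-39 0.6 [ 0.19 -0.49  2.15 -0.09  1.14 -1.91]
-39 1.2 [ 0.19 -0.49  2.15 -0.09  1.14 -2.51]
-39 1.94 None
-39 2.54 [ 0.19 -0.49  2.15 -0.09  1.14  2.44]
-39 3.14 [ 0.19 -0.49  2.15 -0.09  1.14  1.84]
-39 3.74 [ 0.19 -0.49  2.15 -0.09  1.14  1.24]
-39 4.34 [ 0.19 -0.49  2.15 -0.09  1.14  0.64]
60 -1.2 [ 0.21 -0.61  2.08 -0.09  1.34 -0.1 ]
60 -0.6 [ 0.21 -0.61  2.08 -0.09  1.34 -0.7 ]
60 0.0 [ 0.21 -0.61  2.08 -0.09  1.34 -1.3 ]
60 0.6 [ 0.21 -0.61  2.08 -0.09  1.34 -1.9 ]
60 1.2 [ 0.21 -0.61  2.08 -0.09  1.34 -2.5 ]
60 1.94 None
60 2.54 [ 0.21 -0.61  2.08 -0.09  1.34  2.44]
60 3.14 [ 0.21 -0.61  2.08 -0.09  1.34  1.84]
60 3.74 [ 0.21 -0.61  2.08 -0.09  1.34  1.24]
60 4.34 [ 0.21 -0.61  2.08 -0.09  1.34  0.64]
```

```bash
python3 - <<'E'
from h import *
p=bot.current_eef_pos()
bot.move_straight([p[0],p[1],340])
bot.movep(at(70),ori(-1.05))
print(bot.current_clock(),bot.current_eef_pos(),at(70),bot.current_contact_force())
ims=[bot.camera(n)["image"][:,:,::-1] for n in("top","scene")]
cv2.imwrite("pics/pre.png",np.hstack([cv2.resize(ims[0][150:350,250:450],(400,400)),cv2.resize(ims[1][100:300,230:430],(400,400))]))
E
```

```text
3.15 [439.55606254  95.72090298 247.82277907] [439.39348806  95.19220792 247.57848346] [-0.50933963 -0.32357588 -0.55058902]
```

View pics/pre.png

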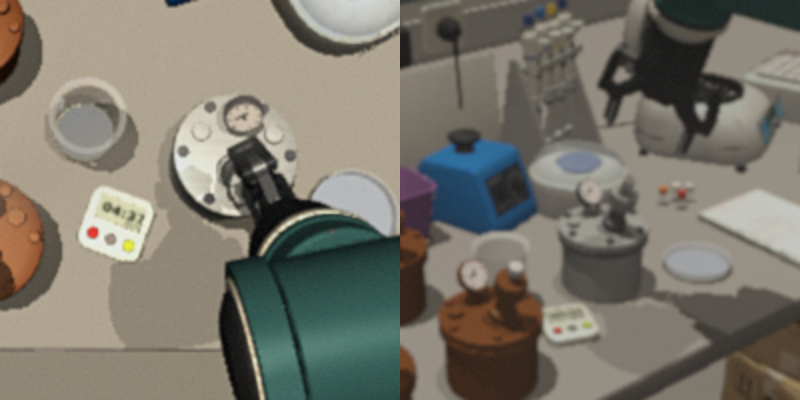

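```bash
python3 - <<'E'
from h import *
np.set_printoptions(precision=2,suppress=True)
hit=bot.move_straight(at(-39.5),ori(-1.05),vel=60,contact_N=4)
print(hit,np.dot(bot.current_eef_pos()-TIP,a),bot.current_contact_force())
if not hit:
    f0=bot.current_contact_force(); m0=bot.current_moment()
    bot.gripper_close(30)
    print(bot.current_gripper_width(),bot.current_gripper_force(),"dF tool",ori(-1.05,False).inv().apply(bot.current_contact_force()-f0),ori(-1.05,False).inv().apply(bot.current_moment()-m0),bot.current_eef_pos()-at(-39.5))
ims=[bot.camera(n)["image"][:,:,::-1] for n in("top","scene")]
cv2.imwrite("pics/grip.png",np.hstack([cv2.resize(ims[0][170:290,310:430],(400,400)),cv2.resize(ims[1][140:260,280:400],(400,400))]))
print(bot.current_clock())
E
```

```text
False -39.24498409702769 [0.18 0.13 0.87]
35.1382780462036 31.382590234279633 dF tool [-0.34 -4.83 -1.92] [ 0.65 -0.01  0.02] [-0.16 -0.09 -0.05]
5.8333
```

View pics/grip.png

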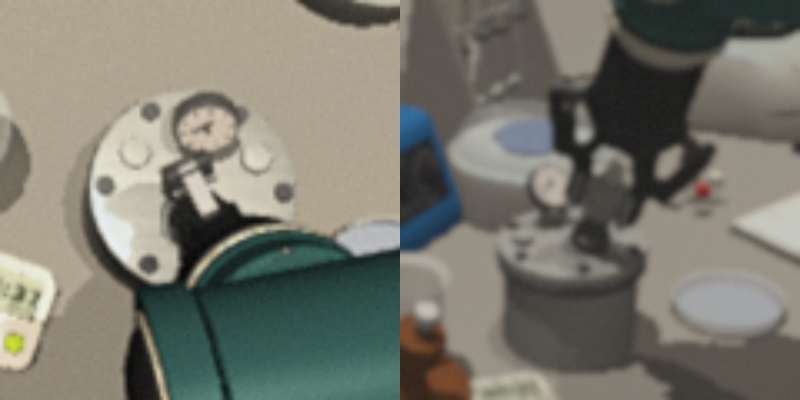

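The fingers straddle the nut, and the width of 35 mm is close to the 37 mm diameter. I'll make a small test turn and then finish the first stroke.

```bash
cat >> h.py <<'E'
def turn(d0,p0,p1,T=3.0):
    d1=d0+1.6*(p1-p0)
    bot.move_straight(at(d1),ori(p1),vel=max(1.6*abs(p1-p0)/T,.01)); 
    return d1
def rep(p):
    i=ori(p,False).inv()
    print(round(bot.current_clock(),1),"phi",p,"F",i.apply(bot.current_contact_force()),"M",i.apply(bot.current_moment()),"w",bot.current_gripper_width(),"q",ori(p),bot.current_orientation())
E
python3 - <<'E'
from h import *
np.set_printoptions(precision=2,suppress=True)
d=-39.5; rep(-1.05)
d=turn(d,-1.05,-.75,.6); rep(-.75)
d=turn(d,-.75,.15,1.4); rep(.15)
d=turn(d,.15,1.05,1.4); rep(1.05)
print(d)
E
```

```text
5.8 phi -1.05 F [-0.24 -3.33 -2.84] M [ 0.76  0.09 -0.04] w 34.9558389555354 q [0.15 0.52 0.84 0.08] [0.15 0.52 0.84 0.08]
6.3 phi -0.75 F [-0.21 -6.66 -3.61] M [ 1.13  0.3  -0.07] w 35.0695584317786 q [0.16 0.39 0.91 0.06] [0.16 0.39 0.91 0.06]
7.3 phi 0.15 F [ 8.97 -9.8  -4.7 ] M [ 1.57  1.39 -0.08] w 35.136674865285514 q [ 0.17 -0.05  0.98 -0.02] [ 0.17 -0.05  0.98 -0.02]
8.4 phi 1.05 F [16.27 -5.69 -3.74] M [ 0.84  2.74 -0.09] w 35.028009338408594 q [ 0.15 -0.47  0.87 -0.09] [ 0.15 -0.47  0.87 -0.09]
-36.14000000000001
```

```bash
python3 - <<'E'
from h import *
np.set_printoptions(precision=2,suppress=True)
d=-36.14; P=1.05
bot.ungrasp(); rep(P)
bot.gripper_close(30); rep(P)
y=ori(P,False).as_matrix()[:,1]
s=np.sign(bot.current_contact_force()@y)
bot.move_straight(at(d)+y*s,vel=5); print(s); rep(P)
bot.ungrasp(); bot.move_straight(at(d),vel=10)
bot.move_straight(at(d-3.0),ori(-1.05),vel=2.5); rep(-1.05)
E
```

```text
8.9 phi 1.05 F [ 0.16  0.35 -0.28] M [-0.12  0.08  0.02] w 85.54931200901008 q [ 0.15 -0.47  0.87 -0.09] [ 0.15 -0.47  0.87 -0.09]
9.4 phi 1.05 F [ 0.89 -4.65 -3.29] M [ 0.34  0.26 -0.04] w 35.059986051404174 q [ 0.15 -0.47  0.87 -0.09] [ 0.15 -0.47  0.87 -0.09]
-1.0
9.8 phi 1.05 F [ 0.17  1.36 -2.75] M [-0.61  0.1   0.03] w 35.436992998680324 q [ 0.15 -0.47  0.87 -0.09] [ 0.15 -0.47  0.87 -0.09]
12.8 phi -1.05 F [0.77 0.66 0.09] M [ 0.13  0.08 -0.03] w 85.2681621012746 q [0.15 0.52 0.84 0.08] [0.15 0.52 0.84 0.08]
```

```bash
sed -i 's/^TIP=.*/TIP=np.array([463.3,93.9,181.8])-1.57*yj/' h.py; python3 - <<'E'
from h import *
np.set_printoptions(precision=2,suppress=True)
d=-36.3
bot.move_straight(at(d),ori(-1.05),vel=10)
bot.gripper_close(30); rep(-1.05)
ps=[-1.05,0,.7,1.05]
for p,q in zip(ps,ps[1:]):
    d=turn(d,p,q,(q-p)*1.4); rep(q)
bot.ungrasp(); rep(1.05)
bot.move_straight(at(d-1.5),ori(-1.05),vel=1); d-=1.5
bot.move_straight(at(d+1.3),ori(-1.05),vel=10); d+=1.3
bot.gripper_close(30); rep(-1.05)
print(d)
E
```

```text
13.8 phi -1.05 F [-0.1   1.21 -0.8 ] M [ 0.01  0.12 -0.03] w 34.962262257990595 q [0.15 0.52 0.84 0.08] [0.15 0.52 0.84 0.08]
15.0 phi 0 F [-0.02  0.94 -2.71] M [-0.18  0.03 -0.1 ] w 34.90069043471392 q [ 0.17  0.03  0.98 -0.  ] [ 0.17  0.03  0.98 -0.  ]
15.9 phi 0.7 F [-0.38 -1.37 -2.65] M [ 0.08  0.06 -0.04] w 35.01591246371512 q [ 0.16 -0.31  0.93 -0.06] [ 0.16 -0.31  0.93 -0.06]
16.4 phi 1.05 F [ 1.16 -1.8  -2.95] M [ 0.34  0.11 -0.02] w 35.435775773040405 q [ 0.15 -0.47  0.87 -0.09] [ 0.15 -0.47  0.87 -0.09]
16.9 phi 1.05 F [-0.26 -0.39  0.28] M [-0.13  0.11 -0.01] w 85.42261969265414 q [ 0.15 -0.47  0.87 -0.09] [ 0.15 -0.47  0.87 -0.09]
20.0 phi -1.05 F [ 0.74  0.91 -2.08] M [0.03 0.09 0.08] w 35.09309939642136 q [0.15 0.52 0.84 0.08] [0.15 0.52 0.84 0.08]
-33.14
```

```bash
python3 - <<'E'
from h import *
np.set_printoptions(precision=2,suppress=True)
d=-33.14;p=-1.05
while p<1.0:
    d=turn(d,p,p+.15,.35); p+=.15
    m=ori(p,False).inv().apply(bot.current_moment())[2]
    print(round(p,2),round(m,3),ori(p,False).inv().apply(bot.current_contact_force()))
    if abs(m)>.3: break
rep(p); print(d)
E
```

```text
-0.9 -0.079 [ 0.1   0.56 -1.97]
-0.75 -0.09 [-0.07  0.28 -2.41]
-0.6 -0.109 [-0.07  1.45 -2.47]
-0.45 0.053 [-0.92  1.22 -0.53]
-0.3 0.393 [1.02 1.67 0.3 ]
21.5 phi -0.29999999999999993 F [1.02 1.67 0.3 ] M [-0.31  0.48  0.39] w 35.07854493494256 q [0.17 0.17 0.97 0.02] [0.17 0.18 0.97 0.02]
-31.939999999999994
```

```bash
python3 - <<'E'
from h import *
np.set_printoptions(precision=2,suppress=True)
d=-31.94;p=-.3
for k in range(2):
    d2=d+.1; bot.move_straight(at(d2),ori(p+.12),vel=.3); d=d2; p+=.12; rep(p)
bot.ungrasp(); rep(p)
bot.move_straight(at(70),ori(p),vel=80); bot.gripper_close(30)
bot.move_straight(at(70),ori(0),vel=80); rep(0)
ims=[bot.camera(n)["image"][:,:,::-1] for n in("top","scene")]
cv2.imwrite("pics/up.png",np.hstack([cv2.resize(ims[0][170:290,310:430],(400,400)),cv2.resize(ims[1][140:260,280:400],(400,400))]))
E
```

```text
21.7 phi -0.18 F [1.46 1.66 0.87] M [-0.26  0.38  0.41] w 35.19524154639878 q [0.17 0.11 0.98 0.01] [0.17 0.12 0.98 0.01]
22.0 phi -0.06 F [1.07 0.2  3.14] M [-0.21  0.25  0.49] w 34.8006415587907 q [0.17 0.06 0.98 0.  ] [0.17 0.06 0.98 0.  ]
22.6 phi -0.06 F [0.08 0.16 0.21] M [0.03 0.17 0.02] w 85.46214046504588 q [0.17 0.06 0.98 0.  ] [0.17 0.06 0.98 0.  ]
25.0 phi 0 F [-0.03  0.71 -0.15] M [0.06 0.2  0.02] w 0.17648128420287237 q [ 0.17  0.03  0.98 -0.  ] [ 0.17  0.03  0.98 -0.  ]
```

View pics/up.png

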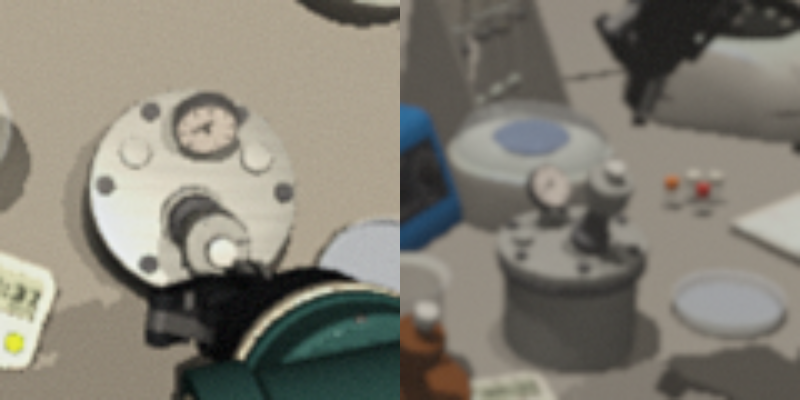

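The nut now stands high, with barrel showing below it and less of the pin above it. The torque levelled off at 0.4–0.5 N m, so it is at the stop. Next I'll press the pin.

```bash
python3 - <<'E'
from h import *
np.set_printoptions(precision=2,suppress=True)
bot.move_straight(at(24),ori(0),vel=60,contact_N=6)
f0=bot.current_contact_force()@a
hit=bot.move_straight(at(8),ori(0),vel=10,contact_N=2.5)
dc=(bot.current_eef_pos()-TIP)@a; print(hit,dc,bot.current_contact_force()@a-f0)
if hit:
    bot.move_straight(at(dc-5),ori(0),vel=12); d=dc-5
    for k in range(8):
        f=bot.current_contact_force()@a-f0; print(round(bot.current_clock(),2),round(d-dc,1),round((bot.current_eef_pos()-TIP)@a-dc,2),f)
        if f>16: break
        d-=.6; bot.move_straight(at(d),ori(0),vel=8)
    bot.hold(2.0); rep(0)
    bot.move_straight(at(25),ori(0),vel=40)
    bot.move_straight(at(90),ori(0),vel=80)
rep(0)
ims=[bot.camera(n)["image"][:,:,::-1] for n in("top","scene")]
cv2.imwrite("pics/end.png",np.hstack([cv2.resize(ims[0][170:290,310:430],(400,400)),cv2.resize(ims[1][140:260,280:400],(400,400))]))
E
```

```text
True 10.861991022349262 3.2162280968744104
27.74 -5.0 -4.95 7.307408682877023
27.99 -5.6 -5.35 10.184062604909547
28.24 -6.2 -5.45 17.95605065526421
30.2 phi 0 F [  6.5   -0.46 -16.72] M [ 0.14  1.21 -0.08] w -0.02330813935775911 q [ 0.17  0.03  0.98 -0.  ] [ 0.17  0.03  0.98 -0.  ]
31.9 phi 0 F [-0.69  0.66  0.29] M [0.   0.19 0.02] w 0.05303953245716386 q [ 0.17  0.03  0.98 -0.  ] [ 0.17  0.03  0.98 -0.  ]
```

View pics/end.png

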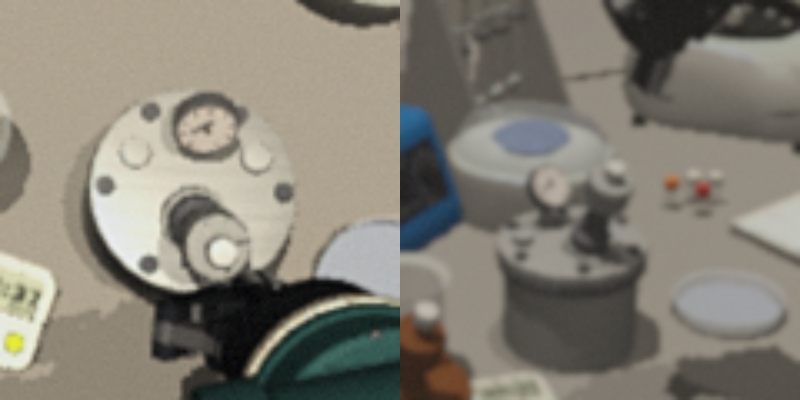

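The pin is back up, the nut is still high and nothing around the jar has moved. I measured 5.4 mm of travel from first contact, so I'll check the true tip height with a light slow touch to confirm the full 6 mm.

```bash
python3 - <<'E'
from h import *
bot.move_straight(at(16),ori(0),vel=60); bot.hold(.3)
f0=bot.current_contact_force()@a
for d in np.arange(13.5,9.9,-.4):
    bot.move_straight(at(d),ori(0),vel=4); f=np.mean([bot.current_contact_force()@a for _ in range(5)])-f0
    print(round(d,1),round((bot.current_eef_pos()-TIP)@a,2),round(f,2))
    if f>2.2: break
bot.move_straight(at(90),ori(0),vel=80); print(bot.current_clock())
E
```

```text
13.5 13.51 0.31
13.1 13.07 0.06
12.7 12.67 0.65
12.3 12.3 -0.09
11.9 11.88 0.26
11.5 11.59 2.12
11.1 11.25 4.17
37.0583
```

Contact starts at 11.65 mm and the bottom was at 5.4 mm, so the pin went the full 6 mm and has sprung back. I'm handing it in.

```bash
python3 -c "
from rig import bot
print(bot.hand_in())"
```

```text
the job is handed in; nothing more can be done
None
```

I unscrewed the lock nut to its stop in three grips, pressed the valve pin fully down, held it about two seconds and let it spring back up, with nothing beside the jar touched; the job is handed in, at about 37 s of the 72 s allowed.

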